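# Hang the guide plate on the heater's two pins

## Task

Lift the aluminium guide plate by its sprung handle and hang it on the block heater: bring both of its large holes over the two upright pins and lower it until it sits fully home, flat on the pin plate, then let go of it. Nobody knows exactly where the pin plate has been clamped, so feel for the pins gently and never push the plate against the heater with more than 20 N; leave the glassware and other small things around it where they are.

Things in the scene. Friction and masses are not known exactly. Their poses are not given: they have to be found in the camera images.
- plate: loose guide plate: bare aluminium, 120 (x) x 240 (y) x 6 mm thick, 0.38 to 0.6 kg with its handle. Origin: centre of its smooth flat underside; z up, y along its length. Two through holes, 11.5 mm in diameter, at x = 0, y = -65 and +65 mm; the rows of dark 5 mm dots are not holes. Same after a half turn. Starts flat on the bench, left or right, wherever the heater is not
- grip (a point): centre of the plate's handle: a black bar 14 (x) x 70 (y, along the plate's length) x 14 mm high with flat sides, its centre 52 mm above the plate's underside and over the plate's centre; below it a 12 mm stem in a collar 24 mm across and 12 mm high
- handle: the same handle, origin at its foot, on the plate's top face. It is sprung: pushed down, the bar sinks up to 12 mm towards the plate (2 N to start it, then 0.4 N more per mm), then it is solid; pulled up, it lifts the plate at once. Through the spring a push loads the plate with at most 7 N plus its weight
- heater: fixed block heater, black box 150 (x) x 250 (y) mm, top face 45 mm above the bench. Origin: on the bench under its centre; y along its length. On top lies the pin plate, dark steel, 120 (x) x 190 (y) x 8 mm, firmly clamped anywhere up to 22 mm either way along the heater's y from the middle (its place is not reported); across, in x, it is centred and square to the heater
- seat (a point): reference point on the heater's centre line (x = 0), 27 mm from its middle towards its -y end, beside a white tick on the rim, and 53 mm above the bench: the height of the pin plate's top face, on which the guide plate's underside rests when home. Axes as the heater's. The pin plate's true middle, not reported, lies 5 to 49 mm from here towards +y
- pin_line (a point): point 20 mm above seat, at the height of the pin tips. Two fixed upright steel pins, 10 mm in diameter and 20 mm high, stand on the heater's centre line (x = 0), 65 mm either side of the pin plate's own middle; their top 5 mm taper to a flat tip 7 mm across
- vial_a: capped glass vial, 22 mm across, 45 mm high, standing; to be left alone. Origin: centre of its foot
- vial_b: another such vial; to be left alone
- jar: open glass jar, 60 mm across and 70 mm high, with steel spatulas standing up to 140 mm; to be left alone. Origin: centre of its foot
- rack: blue vial rack with vials, 90 x 170 x 65 mm; to be left alone. Origin: centre of its underside
- reagent: amber bottle, 64 mm across, 140 mm high; to be left alone. Origin: centre of its foot
- bulb: grey rubber pipette bulb standing up, 24 mm across, 50 mm high; to be left alone. Origin: centre of its foot
- beaker: glass beaker, 66 mm across, 80 mm high; to be left alone. Origin: centre of its foot
- cap: blue ring cap, 24 mm across, 10 mm high; to be left alone. Origin: centre of its underside

How it is judged:
By the outcome, as a careful person would: the job done as asked, in the order asked, and still so for the second after the job is handed in, with the robot touching nothing.
It also fails if it takes over 58 s, if anything falls off the work surface, if the arm or the gripper's body presses on something with over 40 N, if the wrist force passes 120 N, or if a joint passes its speed limit or range.

## Robot

A 6-joint arm with a two-finger parallel gripper is mounted at the origin on the work surface. World frame = base frame: x ahead of the robot, y to its left, z up, the work surface at z = 0. Lengths are in m, angles in rad, forces in N, time in s.
With the tool pointing down it reaches from about 0.35 to 0.925 m from the base axis. Payload 6.4 kg.
Tool frame: the origin (TCP) lies on the centre line of the jaws, within the pads' length; the fingertips stand 8 mm ahead of it and the grasp point (between the pads) lies 11 mm behind it; z points along the fingers, y is the line along which they close (so a half turn about z gives the same grasp; the last joint's range is limited). The gripper opens to 94 mm and grips with 3 to 60 N. Pads are 16 mm wide; open, the fingers measure 119 mm over their backs; the gripper's body (75 mm by 177 mm) begins 78 mm behind the grasp point.
Start: joints at [1.141, 0.245, 1.558, -0, 1.339, -0.174], TCP at [0.164, 0.629, 0.213] pointing down, gripper open.
Joint ranges: [-3.13, 3.13], [-1.02, 2.26], [0.13, 2.54], [-0.95, 4.09], [0.21, 2.88], [-2.74, 2.74]. Speed limits (rad/s): [2.57, 2.57, 3.14, 3.14, 3.14, 3.14].

## Interface

Orientations are given as a rotation vector (axis times angle).
In Python, from bench import observe, cams, order gives the robot as it stands.
- The arm moves only by the shell command python3 -m handwheel 'ROWS' [FORCE]. ROWS is JSON, a list of rows, each an object of numbers: "hand": the closure, from -1 (fully open) to 1 (shut), so that 0 is half open; "x", "y", "z": the shift along the tool's x, y, z in mm; "yaw": the turn about the tool's z in degrees. In form: [{"hand": .., "x": .., "y": .., "z": .., "yaw": ..}, ...]. A call has 1 to 12 rows; each row is the pose to reach, as a shift and turn from the pose commanded when the call began, along the tool's axes at that moment; what a row does not reach only later rows make up. A row lasts 1/10 s, in which the tool goes at most 50 mm and 8.59 degrees, less where a joint would pass 70% of its speed; a pose out of reach is approached as far as the arm can. A call with a gripper value outside its range is refused whole. The fingers move at their own pace and stop on an object; FORCE is the grip in N (left out, the last holds). Time passes only in rows, so rows that repeat a pose let the fingers close. It gives the time, the measured TCP pose, the force, the opening and the grip force at its end, in the units of the state.
- observe(): the state, without advancing time (a new reading comes with each control period).
- cams.snapshot(name): name is "side" or "top"; returns the picture (480x640x3 uint8, red, green, blue); there is no depth.
- cams.calibration(name): a dict with "fx", "fy", "cx", "cy" (pixels), "world_to_cam" (4x4, takes a point from world to camera coordinates). Camera axes: x right, y up, looking along -z (the intrinsics and any distortion apply to the point x, -y, -z); pixel columns grow to the right and rows downward; lengths in m; the calibration is good to about 2 mm. A picture is of the moment at which its call begins. calibration takes no time and is no camera call.
- order.close_job(): hands the job in; it is judged then, once.
The state is a dict: "t": time; "joints": joint angles; "joint_vel": joint speeds; "joint_efforts": joint torques, N m; "position": TCP position; "tcp_rot": TCP orientation; "wrist_force": force on the tool from outside, world axes, zero at the start; "wrist_torque": the same for the moment, N m; "gripper_width": finger opening in m; "grip_force": force on a finger pad.
Only numpy, scipy, OpenCV 4.12 (cv2) and the standard library are available. Lean on these libraries where they do the work, as an engineer would, in place of code of your own. Each camera call takes 0.05 s, during which the arm holds its last target. There are 200 camera calls.

## Working session

There is one attempt and no reset: what is moved stays moved. The work goes in short steps, Python scripts to look and compute and a shell command to move; the robot and the scene stay as the last step left them, time stands still between calls to the robot, and variables do not carry over. Pictures are saved under pics/ and viewed, at most 10 in all, crops included, and the job is handed in when it is done.

```bash
mkdir -p pics; ls; python3 - <<'E'
from bench import observe,cams
import cv2
for n in ("top","side"):
    cv2.imwrite(f"pics/{n}0.png",cams.snapshot(n)[:,:,::-1]); print(n,cams.calibration(n))
print(observe())
E
```

```text
pics
top {'fx': 515.830747152169, 'fy': 515.830747152169, 'cx': 315.9220378474206, 'cy': 240.61992670052442, 'world_to_cam': array([[-0.00343571, -0.99994371, -0.01003862,  0.01583135],
       [ 0.98501799, -0.00511494,  0.17237576, -0.59625111],
       [-0.1724174 , -0.00929599,  0.98498011, -1.18765345],
       [ 0.        ,  0.        ,  0.        ,  1.        ]])}
side {'fx': 502.75967980351106, 'fy': 502.75967980351106, 'cx': 326.6115877714455, 'cy': 240.09080965992356, 'world_to_cam': array([[ 0.92917477, -0.36954975,  0.00819965, -0.53942072],
       [ 0.26061987,  0.67069605,  0.69443797, -0.20418374],
       [-0.26212885, -0.64311725,  0.71950585, -1.02183549],
       [ 0.        ,  0.        ,  0.        ,  1.        ]])}
{'t': 0.1, 'joints': array([ 1.14090219e+00,  2.45689124e-01,  1.55886602e+00, -2.23195012e-05,
        1.33865538e+00, -1.74103635e-01]), 'joint_vel': array([ 0.00025746, -0.00012533, -0.00411008, -0.00025209, -0.00048718,
       -0.00025401]), 'joint_efforts': array([ 1.74471868e-03, -4.16912699e+01, -3.15529239e+01,  6.88040885e-02,
        3.08713666e-02, -6.38565962e-05]), 'position': array([0.16424551, 0.62838497, 0.2125048 ]), 'tcp_rot': array([-4.00633428e-01, -3.11547723e+00,  2.43611083e-03]), 'wrist_force': array([-0.17225261,  0.0737757 , -0.13330405]), 'wrist_torque': array([-0.01429566, -0.00364428, -0.00777881]), 'grip_force': 0.0, 'gripper_width': 0.0938740512955872}
```

View pics/top0.png

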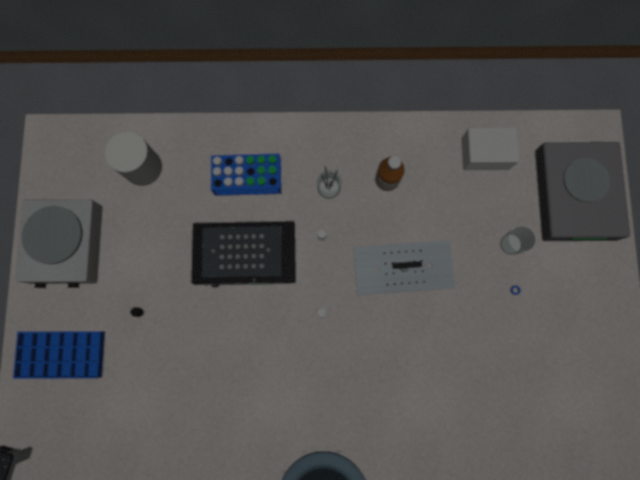

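View pics/side0.png

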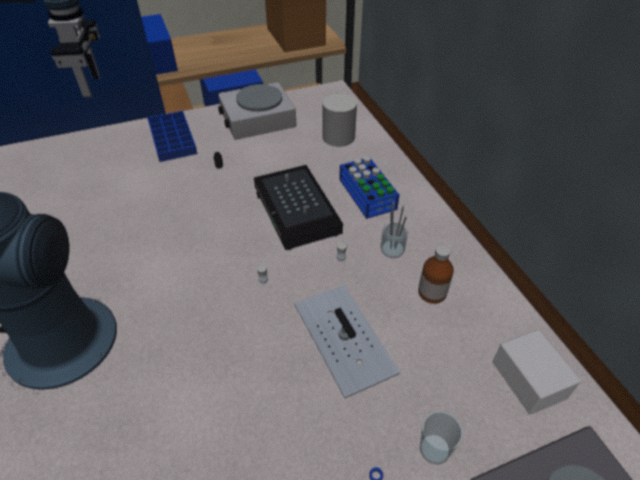

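The top view shows the heater around (244,253), the plate around (404,266) with its handle at (407,265), and vials at (322,235) and (322,312). The side view agrees with this. I'll enlarge the top view to get positions.

```bash
python3 - <<'E'
import cv2,numpy as np
t=cv2.imread("pics/top0.png");s=cv2.imread("pics/side0.png")
f=lambda im,x,y,w,h,W,H:cv2.resize(cv2.convertScaleAbs(im[y:y+h,x:x+w],alpha=1.7,beta=20),(W,H),interpolation=cv2.INTER_CUBIC)
a=np.hstack([f(t,185,210,120,85,480,340),f(s,250,155,100,106,320,340)])
b=np.hstack([f(t,345,230,120,65,480,260),f(s,290,280,120,97,320,260)])
cv2.imwrite("pics/crop0.png",np.vstack([a,b]))
E
```

```text
(no output)
```

View pics/crop0.png

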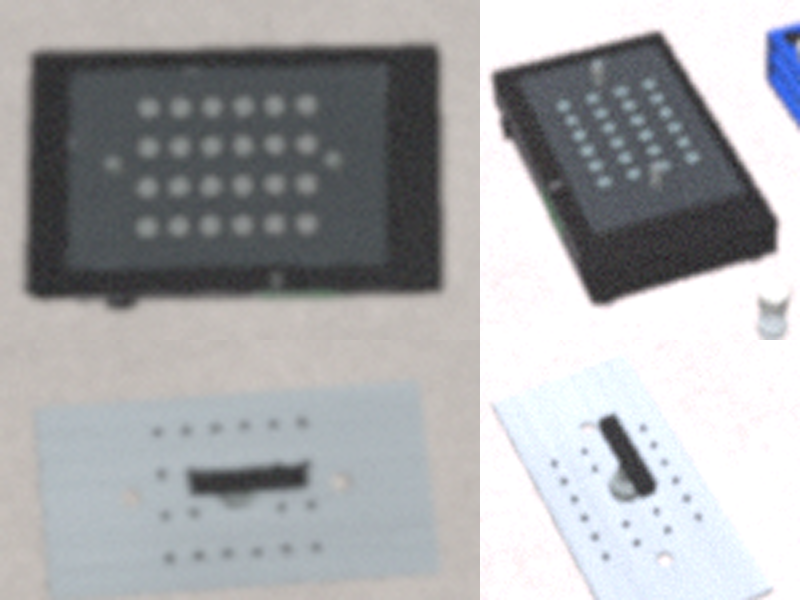

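```bash
cat > h.py <<'E'
import numpy as np
from bench import observe,cams
def ray(n,u,v):
    c=cams.calibration(n);T=c["world_to_cam"];R,t=T[:3,:3],T[:3,3]
    d=R.T@np.array([(u-c["cx"])/c["fx"],-(v-c["cy"])/c["fy"],-1]);return -R.T@t,d
def at(n,u,v,z):
    o,d=ray(n,u,v);return (o+d*(z-o[2])/d[2]).round(4)
def px(n,p):
    c=cams.calibration(n);q=c["world_to_cam"]@np.r_[p,1];return np.array([c["cx"]+c["fx"]*q[0]/-q[2],c["cy"]-c["fy"]*q[1]/-q[2]])
E
python3 - <<'E'
from h import *
tA=lambda x,y:(185+(x+.5)/4-.5,210+(y+.5)/4-.5)
tB=lambda x,y:(345+(x+.5)/4-.5,230+(y-340+.5)/4-.5)
sA=lambda x,y:(250+(x-480+.5)/3.2-.5,155+(y+.5)/3.2-.5)
sB=lambda x,y:(290+(x-480)*.375,280+(y-340)*.373)
print("cam",[ray(n,0,0)[0].round(3) for n in("top","side")])
for p in((113,164),(333,159)):print("pin top",at("top",*tA(*p),.070))
for p in((597,64),(660,168)):print("pin side",at("side",*sA(*p),.071))
for p in((33,52),(438,47),(440,290),(28,293)):print("heater",at("top",*tA(*p),.045))
for p in((68,66),(386,66),(388,263),(68,268)):print("pinplate",at("top",*tA(*p),.053))
print("tick",at("top",*tA(277,281),.045))
for p in((130,497),(342,482)):print("hole top",at("top",*tB(*p),.005))
for p in((588,426),(665,560)):print("hole side",at("side",*sB(*p),.005))
for p in((36,408),(418,381),(439,573),(50,596)):print("plate",at("top",*tB(*p),.006))
for p in((190,481),(307,475)):print("bar ends",at("top",*tB(*p),.057))
for u,v in((322,235),(322,312)):print("vial",at("top",u,v,.045))
s=observe();from scipy.spatial.transform import Rotation as R
print(R.from_rotvec(s["tcp_rot"]).as_matrix().round(3))
E
```

```text
cam [array([0.383, 0.002, 1.273]), array([ 0.287, -0.72 ,  0.881])]
pin top [0.5704 0.2568 0.07  ]
pin top [0.5727 0.1267 0.07  ]
pin side [0.5715 0.2586 0.071 ]
pin side [0.5761 0.1244 0.071 ]
heater [0.6436 0.3131 0.045 ]
heater [0.6453 0.0662 0.045 ]
heater [0.4973 0.0644 0.045 ]
heater [0.4966 0.3105 0.045 ]
pinplate [0.6331 0.2895 0.053 ]
pinplate [0.6321 0.0971 0.053 ]
pinplate [0.5128 0.095  0.053 ]
pinplate [0.5106 0.2852 0.053 ]
tick [0.5031 0.1618 0.045 ]
hole top [ 0.5329 -0.1371  0.005 ]
hole top [ 0.5416 -0.2681  0.005 ]
hole side [ 0.5349 -0.1371  0.005 ]
hole side [ 0.5428 -0.2689  0.005 ]
plate [ 0.5887 -0.08    0.006 ]
plate [ 0.6045 -0.3176  0.006 ]
plate [ 0.4852 -0.3247  0.006 ]
plate [ 0.4721 -0.0867  0.006 ]
bar ends [ 0.5361 -0.1672  0.057 ]
bar ends [ 0.5394 -0.2365  0.057 ]
vial [ 0.6112 -0.0014  0.045 ]
vial [ 4.265e-01 -4.000e-04  4.500e-02]
[[-0.967  0.253 -0.001]
 [ 0.253  0.967 -0.001]
 [ 0.    -0.002 -1.   ]]
```

```bash
python3 -m handwheel '[{"hand":-1,"x":-571,"y":-709,"z":0,"yaw":71.5},{"hand":-1,"x":-571,"y":-709,"z":0,"yaw":71.5},{"hand":-1,"x":-571,"y":-709,"z":0,"yaw":71.5},{"hand":-1,"x":-571,"y":-709,"z":0,"yaw":71.5},{"hand":-1,"x":-571,"y":-709,"z":0,"yaw":71.5},{"hand":-1,"x":-571,"y":-709,"z":0,"yaw":71.5},{"hand":-1,"x":-571,"y":-709,"z":0,"yaw":71.5},{"hand":-1,"x":-571,"y":-709,"z":0,"yaw":71.5},{"hand":-1,"x":-571,"y":-709,"z":0,"yaw":71.5},{"hand":-1,"x":-571,"y":-709,"z":0,"yaw":71.5},{"hand":-1,"x":-571,"y":-709,"z":0,"yaw":71.5},{"hand":-1,"x":-571,"y":-709,"z":0,"yaw":71.5}]'
cat >> h.py <<'E'
from scipy.spatial.transform import Rotation as R
def need(x,y,z,ang):
    """shift in mm along tool axes and yaw in deg to reach world x,y,z with tool x axis at world angle ang"""
    s=observe();M=R.from_rotvec(s["tcp_rot"]).as_matrix()
    d=M.T@(np.array([x,y,z])-s["position"])*1e3;a=np.degrees(np.arctan2(M[1,0],M[0,0]))
    print("t",round(s["t"],2),"pos",s["position"].round(4),"ang",a.round(2),"F",s["wrist_force"].round(2),"w",round(s["gripper_width"],4),"need",d.round(1),"yaw",round(a-ang,2))
E
python3 -c "
from h import *;need(.5377,-.2028,.213,93.75)"
```

```text
t: 1.3
position: [0.4105, 0.0795, 0.2134]
tcp_rot: [2.146, 2.294, 0.001]
wrist_force: [1.2, -0.5, -0.1]
gripper_width: 0.094
grip_force: 0.0
t 1.3 pos [0.4105 0.0795 0.2134] ang 93.83 F [ 1.17 -0.53 -0.14] w 0.094 need [-290.2  108.1    0.4] yaw 0.08
```

```bash
python3 -m handwheel '[{"hand":-1,"x":-285,"y":107,"z":0,"yaw":0},{"hand":-1,"x":-285,"y":107,"z":30,"yaw":0},{"hand":-1,"x":-285,"y":107,"z":60,"yaw":0},{"hand":-1,"x":-285,"y":107,"z":90,"yaw":0},{"hand":-1,"x":-285,"y":107,"z":110,"yaw":0},{"hand":-1,"x":-285,"y":107,"z":110,"yaw":0},{"hand":-1,"x":-285,"y":107,"z":110,"yaw":0},{"hand":-1,"x":-285,"y":107,"z":110,"yaw":0},{"hand":-1,"x":-285,"y":107,"z":110,"yaw":0},{"hand":-1,"x":-285,"y":107,"z":110,"yaw":0}]'
python3 - <<'E'
from h import *;import cv2
need(.5377,-.2028,.041,93.75)
t=cams.snapshot("top")[:,:,::-1];s=cams.snapshot("side")[:,:,::-1]
f=lambda im,x,y,w,h:cv2.resize(cv2.convertScaleAbs(im[y:y+h,x:x+w],alpha=1.7,beta=20),(400,400),interpolation=cv2.INTER_CUBIC)
cv2.imwrite("pics/g1.png",np.hstack([f(t,345,205,120,120),f(s,280,260,120,120)]))
E
```

```text
t: 2.3
position: [0.5362, -0.1948, 0.1042]
tcp_rot: [2.144, 2.295, 0.0]
wrist_force: [-0.7, -0.5, -0.5]
gripper_width: 0.0942
grip_force: 0.0
t 2.3 pos [ 0.5362 -0.1948  0.1042] ang 93.9 F [-0.73 -0.52 -0.5 ] w 0.0942 need [-8.1  0.9 63.2] yaw 0.15
```

View pics/g1.png

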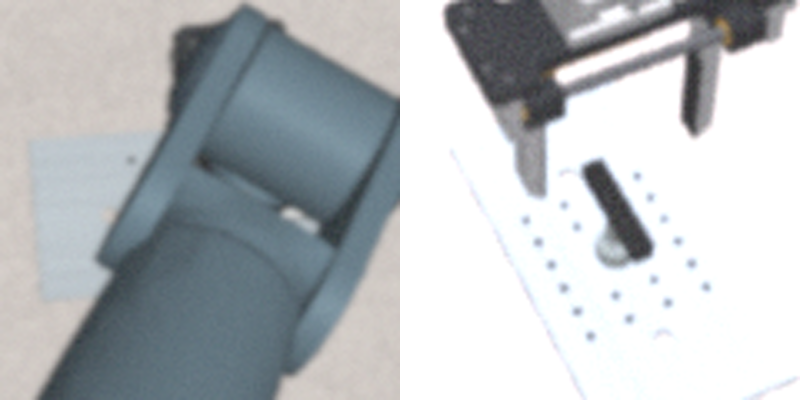

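The side view (right half) shows the jaws straddling the bar, with the fingertips at about (530,190) and (695,130) and the bar between them at (617,208). The alignment is good, so I'll descend and grip.

```bash
python3 -m handwheel '[{"hand":-1,"x":-8,"y":1,"z":20,"yaw":0},{"hand":-1,"x":-8,"y":1,"z":40,"yaw":0},{"hand":-1,"x":-8,"y":1,"z":63,"yaw":0},{"hand":-1,"x":-8,"y":1,"z":63,"yaw":0},{"hand":0.4,"x":-8,"y":1,"z":63,"yaw":0},{"hand":0.4,"x":-8,"y":1,"z":63,"yaw":0},{"hand":1,"x":-8,"y":1,"z":63,"yaw":0},{"hand":1,"x":-8,"y":1,"z":63,"yaw":0},{"hand":1,"x":-8,"y":1,"z":63,"yaw":0},{"hand":1,"x":-8,"y":1,"z":63,"yaw":0},{"hand":1,"x":-8,"y":1,"z":63,"yaw":0},{"hand":1,"x":-8,"y":1,"z":63,"yaw":0}]' 30
python3 -c "
from h import *;need(.5377,-.2028,.041,93.75)"
```

```text
t: 3.6
position: [0.5377, -0.2036, 0.0404]
tcp_rot: [-2.146, -2.295, 0.0]
wrist_force: [-0.3, -0.4, -0.0]
gripper_width: 0.0333
grip_force: 0.0
t 3.6 pos [ 0.5377 -0.2036  0.0404] ang 93.84 F [-0.26 -0.36 -0.03] w 0.0333 need [ 0.8  0.1 -0.6] yaw 0.09
```

```bash
python3 -m handwheel '[{"hand":1},{"hand":1},{"hand":1},{"hand":1},{"hand":1},{"hand":1},{"hand":1}]' 40
python3 -m handwheel '[{"hand":1,"z":-3},{"hand":1,"z":-6},{"hand":1,"z":-10},{"hand":1,"z":-20},{"hand":1,"z":-40},{"hand":1,"z":-65},{"hand":1,"z":-90},{"hand":1,"z":-110},{"hand":1,"z":-110},{"hand":1,"z":-110}]'
python3 -c "
from h import *;need(.5715,.192,.150,90.8)"
```

```text
t 3.6 pos [ 0.5377 -0.2036  0.0404] ang 93.84 F [-0.26 -0.36 -0.03] w 0.0333 need [ 392.4   60.3 -109.6] yaw 3.04schema error: expected keys hand, x, y, z, yaw
schema error: expected keys hand, x, y, z, yaw
```

```bash
python3 -m handwheel '[{"hand":1,"x":0,"y":0,"z":0,"yaw":0},{"hand":1,"x":0,"y":0,"z":0,"yaw":0},{"hand":1,"x":0,"y":0,"z":0,"yaw":0},{"hand":1,"x":0,"y":0,"z":0,"yaw":0},{"hand":1,"x":0,"y":0,"z":0,"yaw":0},{"hand":1,"x":0,"y":0,"z":0,"yaw":0},{"hand":1,"x":0,"y":0,"z":0,"yaw":0}]' 40
python3 -m handwheel '[{"hand":1,"x":0,"y":0,"z":-3,"yaw":0},{"hand":1,"x":0,"y":0,"z":-6,"yaw":0},{"hand":1,"x":0,"y":0,"z":-10,"yaw":0},{"hand":1,"x":0,"y":0,"z":-20,"yaw":0},{"hand":1,"x":0,"y":0,"z":-40,"yaw":0},{"hand":1,"x":0,"y":0,"z":-65,"yaw":0},{"hand":1,"x":0,"y":0,"z":-90,"yaw":0},{"hand":1,"x":0,"y":0,"z":-110,"yaw":0},{"hand":1,"x":0,"y":0,"z":-110,"yaw":0},{"hand":1,"x":0,"y":0,"z":-110,"yaw":0}]'
python3 -c "
from h import *;need(.5715,.192,.150,90.8)"
```

```text
t: 4.3
position: [0.5376, -0.2035, 0.0404]
tcp_rot: [-2.145, -2.295, 0.0]
wrist_force: [-1.4, 0.6, 1.3]
gripper_width: 0.0134
grip_force: 40.0
t: 5.3
position: [0.5377, -0.2035, 0.1505]
tcp_rot: [2.145, 2.294, 0.0]
wrist_force: [-0.1, -0.3, -6.2]
gripper_width: 0.0135
grip_force: 40.0
t 5.3 pos [ 0.5377 -0.2035  0.1505] ang 93.85 F [-0.14 -0.31 -6.17] w 0.0135 need [392.3  60.3   0.5] yaw 3.05
```

```bash
python3 -m handwheel '[{"hand":1,"x":30,"y":5,"z":0,"yaw":0},{"hand":1,"x":70,"y":10,"z":0,"yaw":1},{"hand":1,"x":110,"y":20,"z":0,"yaw":1},{"hand":1,"x":150,"y":30,"z":0,"yaw":2},{"hand":1,"x":190,"y":40,"z":0,"yaw":2},{"hand":1,"x":230,"y":45,"z":0,"yaw":3},{"hand":1,"x":270,"y":50,"z":0,"yaw":3},{"hand":1,"x":310,"y":55,"z":0,"yaw":3},{"hand":1,"x":350,"y":60,"z":0,"yaw":3},{"hand":1,"x":375,"y":60,"z":5,"yaw":3},{"hand":1,"x":388,"y":60,"z":15,"yaw":3},{"hand":1,"x":392,"y":60,"z":25,"yaw":3}]'
python3 -m handwheel '[{"hand":1,"x":0,"y":0,"z":0,"yaw":0},{"hand":1,"x":0,"y":0,"z":0,"yaw":0},{"hand":1,"x":0,"y":0,"z":0,"yaw":0},{"hand":1,"x":0,"y":0,"z":0,"yaw":0}]'
python3 - <<'E'
from h import *;import cv2
need(.5715,.192,.125,90.8)
t=cams.snapshot("top")[:,:,::-1];s=cams.snapshot("side")[:,:,::-1]
cv2.imwrite("pics/s2raw.png",s);cv2.imwrite("pics/t2raw.png",t)
f=lambda im,x,y,w,h:cv2.resize(cv2.convertScaleAbs(im[y:y+h,x:x+w],alpha=1.5,beta=20),(400,400),interpolation=cv2.INTER_CUBIC)
cv2.imwrite("pics/g2.png",np.hstack([f(t,180,190,120,120),f(s,240,130,120,120)]))
E
```

```text
t: 6.5
position: [0.5701, 0.1923, 0.1232]
tcp_rot: [-2.202, -2.238, 0.004]
wrist_force: [-0.6, 0.8, -5.6]
gripper_width: 0.014
grip_force: 40.0
t: 6.9
position: [0.5719, 0.1907, 0.1261]
tcp_rot: [2.206, 2.236, 0.001]
wrist_force: [0.1, -0.6, -5.4]
gripper_width: 0.0137
grip_force: 40.0
t 6.9 pos [0.5719 0.1907 0.1261] ang 90.77 F [ 0.14 -0.58 -5.38] w 0.0137 need [ 1.3 -0.4  1.1] yaw -0.03
```

View pics/g2.png

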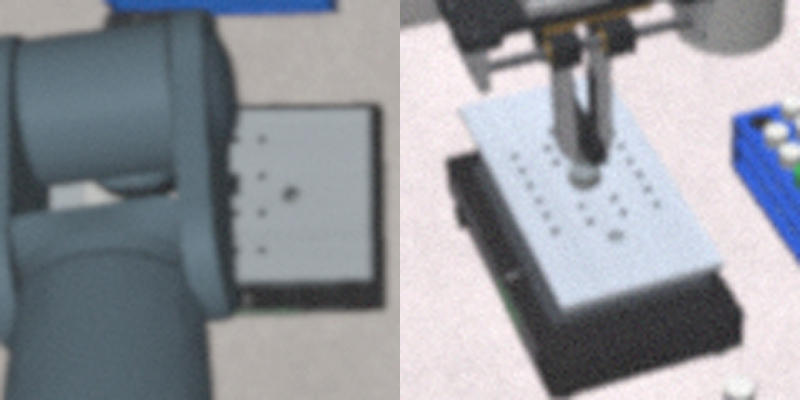

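The jaws hold the plate level above the heater. The −y hole shows at about (290,194) in the left half (top camera) and (616,236) in the right half (side camera). I'll compare that hole with the −y pin.

```bash
python3 - <<'E'
from h import *
k=lambda x,y,a,b:(a+(x+.5)/3.3333-.5,b+(y+.5)/3.3333-.5)
print("hole top",at("top",*k(290,194,180,190),.090),"hole side",at("side",*k(216,236,240,130),.090))
# plate edges (top face .0917), top cam right end corners; side cam near-end corners
for p in((370,107),(373,279)):print("end top",at("top",*k(*p,180,190),.0917))
for p in((162,302),(320,262)):print("end side",at("side",*k(*p,240,130),.0895))
import cv2
# refine pin centroids in the first top picture
g=cv2.imread("pics/top0.png",0).astype(float)
for u,v in((213,250.6),(268,249.4)):
    y0,x0=int(v)-4,int(u)-4;w=g[y0:y0+9,x0:x0+9];w=np.clip(w-np.median(w)-6,0,None)
    yy,xx=np.mgrid[y0:y0+9,x0:x0+9];c=(w*xx).sum()/w.sum(),(w*yy).sum()/w.sum()
    print("pin",np.round(c,2),at("top",*c,.070))
E
```

```text
hole top [0.5732 0.1275 0.09  ] hole side [0.5742 0.128  0.09  ]
end top [0.6345 0.0719 0.0917]
end top [0.5132 0.0692 0.0917]
end side [0.517  0.0782 0.0895]
end side [0.6329 0.0766 0.0895]
pin [212.66 250.39] [0.571  0.2573 0.07  ]
pin [267.59 249.25] [0.573  0.1274 0.07  ]
```

```bash
python3 -m handwheel '[{"hand":1,"x":0,"y":0,"z":2,"yaw":0},{"hand":1,"x":0,"y":0,"z":5,"yaw":0},{"hand":1,"x":0,"y":0,"z":8,"yaw":0},{"hand":1,"x":0,"y":0,"z":10,"yaw":0},{"hand":1,"x":0,"y":0,"z":11,"yaw":0},{"hand":1,"x":0,"y":0,"z":12,"yaw":0},{"hand":1,"x":0,"y":0,"z":13,"yaw":0},{"hand":1,"x":0,"y":0,"z":14,"yaw":0},{"hand":1,"x":0,"y":0,"z":15,"yaw":0},{"hand":1,"x":0,"y":0,"z":15,"yaw":0},{"hand":1,"x":0,"y":0,"z":15,"yaw":0}]'
python3 -c "
from h import *;need(.5715,.192,.0934,90.8);print(observe()['wrist_torque'])"
```

```text
t: 8.1
position: [0.5713, 0.1916, 0.1105]
tcp_rot: [2.205, 2.238, -0.0]
wrist_force: [-0.3, -0.2, -5.6]
gripper_width: 0.0136
grip_force: 40.0
t 8.1 pos [0.5713 0.1916 0.1105] ang 90.84 F [-0.34 -0.16 -5.63] w 0.0136 need [ 0.4  0.2 17.1] yaw 0.04
[-0.1013209   0.05183602 -0.01369487]
```

```bash
python3 -m handwheel '[{"hand":1,"x":0,"y":0,"z":1,"yaw":0},{"hand":1,"x":0,"y":0,"z":2,"yaw":0},{"hand":1,"x":0,"y":0,"z":3,"yaw":0},{"hand":1,"x":0,"y":0,"z":4,"yaw":0},{"hand":1,"x":0,"y":0,"z":5,"yaw":0},{"hand":1,"x":0,"y":0,"z":6,"yaw":0},{"hand":1,"x":0,"y":0,"z":6,"yaw":0}]'
python3 -c "
from h import *;need(.5715,.192,.0934,90.8);print(observe()['wrist_torque'])"
```

```text
t: 8.8
position: [0.5713, 0.1915, 0.1043]
tcp_rot: [2.205, 2.238, -0.0]
wrist_force: [-0.4, -0.7, -6.3]
gripper_width: 0.0135
grip_force: 40.0
t 8.8 pos [0.5713 0.1915 0.1043] ang 90.84 F [-0.39 -0.71 -6.27] w 0.0135 need [ 0.5  0.2 10.9] yaw 0.04
[-0.23010084 -0.02479098  0.00522851]
```

```bash
python3 -m handwheel '[{"hand":1,"x":0,"y":0,"z":1,"yaw":0},{"hand":1,"x":0,"y":0,"z":2,"yaw":0},{"hand":1,"x":0,"y":0,"z":3,"yaw":0},{"hand":1,"x":0,"y":0,"z":4,"yaw":0},{"hand":1,"x":0,"y":0,"z":5,"yaw":0},{"hand":1,"x":0,"y":0,"z":6,"yaw":0},{"hand":1,"x":0,"y":0,"z":7,"yaw":0},{"hand":1,"x":0,"y":0,"z":8,"yaw":0},{"hand":1,"x":0,"y":0,"z":9,"yaw":0},{"hand":1,"x":0,"y":0,"z":9,"yaw":0}]'
python3 -c "
from h import *;need(.5715,.192,.0934,90.8);print(observe()['wrist_torque'])"
```

```text
t: 9.8
position: [0.5713, 0.1916, 0.0953]
tcp_rot: [2.205, 2.238, -0.0]
wrist_force: [0.2, -0.1, -5.6]
gripper_width: 0.0136
grip_force: 40.0
t 9.8 pos [0.5713 0.1916 0.0953] ang 90.84 F [ 0.22 -0.12 -5.59] w 0.0136 need [0.4 0.2 1.9] yaw 0.04
[-0.35852745 -0.05877906 -0.07573151]
```

```bash
python3 -m handwheel '[{"hand":1,"x":0,"y":0,"z":1,"yaw":0},{"hand":1,"x":0,"y":0,"z":2,"yaw":0},{"hand":1,"x":0,"y":0,"z":3,"yaw":0},{"hand":1,"x":0,"y":0,"z":4,"yaw":0},{"hand":1,"x":0,"y":0,"z":4,"yaw":0},{"hand":1,"x":0,"y":0,"z":4,"yaw":0}]'
python3 - <<'E'
from h import *;import cv2
need(.5715,.192,.0934,90.8);print(observe()['wrist_torque'])
t=cams.snapshot("top")[:,:,::-1];s=cams.snapshot("side")[:,:,::-1]
f=lambda im,x,y,w,h:cv2.resize(cv2.convertScaleAbs(im[y:y+h,x:x+w],alpha=1.5,beta=20),(400,400),interpolation=cv2.INTER_CUBIC)
cv2.imwrite("pics/g3.png",np.hstack([f(t,180,190,120,120),f(s,240,130,120,120)]))
E
```

```text
t: 10.4
position: [0.5715, 0.1915, 0.092]
tcp_rot: [2.205, 2.237, 0.0]
wrist_force: [-1.4, -3.6, 2.5]
gripper_width: 0.0136
grip_force: 40.0
t 10.4 pos [0.5715 0.1915 0.092 ] ang 90.84 F [-1.45 -3.56  2.48] w 0.0136 need [ 0.5  0.  -1.4] yaw 0.04
[-0.67578252  0.49624961  0.02713882]
```

View pics/g3.png

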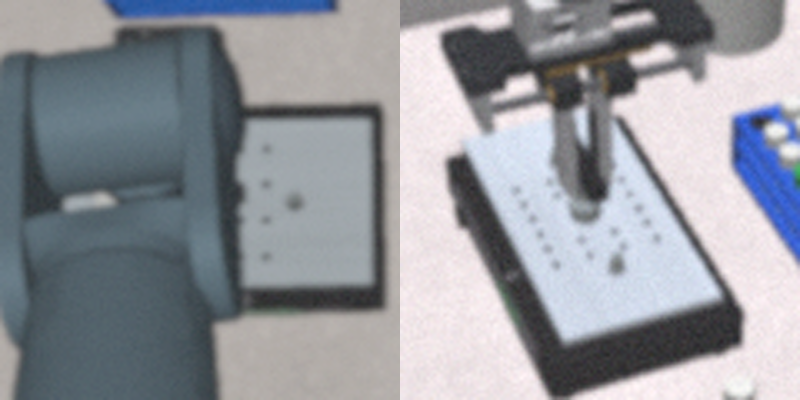

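The top camera shows the pin filling the −y hole at (294,202). The side camera shows it standing up through the hole at (616,264), with the plate lying on the pin plate. The height and force also agree: underside about 53 mm, about 2.5 N of push. I'll release it and retreat.

```bash
python3 -m handwheel '[{"hand":0.5,"x":0,"y":0,"z":0,"yaw":0},{"hand":0.5,"x":0,"y":0,"z":0,"yaw":0},{"hand":0,"x":0,"y":0,"z":0,"yaw":0},{"hand":0,"x":0,"y":0,"z":0,"yaw":0},{"hand":0,"x":0,"y":0,"z":0,"yaw":0},{"hand":0,"x":0,"y":0,"z":0,"yaw":0},{"hand":0,"x":0,"y":0,"z":0,"yaw":0},{"hand":0,"x":0,"y":0,"z":0,"yaw":0}]'
python3 -m handwheel '[{"hand":0,"x":0,"y":0,"z":-5,"yaw":0},{"hand":0,"x":0,"y":0,"z":-20,"yaw":0},{"hand":0,"x":0,"y":0,"z":-50,"yaw":0},{"hand":0,"x":0,"y":0,"z":-90,"yaw":0},{"hand":0,"x":0,"y":0,"z":-130,"yaw":0},{"hand":0,"x":0,"y":0,"z":-150,"yaw":0},{"hand":0,"x":-40,"y":0,"z":-150,"yaw":0},{"hand":0,"x":-90,"y":0,"z":-150,"yaw":0},{"hand":0,"x":-140,"y":0,"z":-150,"yaw":0},{"hand":0,"x":-190,"y":0,"z":-150,"yaw":0},{"hand":0,"x":-240,"y":0,"z":-150,"yaw":0},{"hand":0,"x":-240,"y":0,"z":-150,"yaw":0}]'
python3 - <<'E'
from h import *;import cv2
need(.5715,.192,.0934,90.8)
t=cams.snapshot("top")[:,:,::-1];s=cams.snapshot("side")[:,:,::-1]
f=lambda im,x,y,w,h:cv2.resize(cv2.convertScaleAbs(im[y:y+h,x:x+w],alpha=1.5,beta=20),(400,400),interpolation=cv2.INTER_CUBIC)
cv2.imwrite("pics/g4.png",np.hstack([f(t,180,190,120,120),f(s,240,130,120,120)]))
E
```

```text
t: 11.3
position: [0.5713, 0.1916, 0.0915]
tcp_rot: [2.205, 2.238, 0.0]
wrist_force: [0.0, 0.2, 0.1]
gripper_width: 0.047
grip_force: 0.0
t: 12.5
position: [0.5751, -0.0535, 0.2431]
tcp_rot: [2.211, 2.228, 0.0]
wrist_force: [-0.0, -1.1, -0.6]
gripper_width: 0.047
grip_force: 0.0
t 12.5 pos [ 0.5751 -0.0535  0.2431] ang 90.45 F [-0.03 -1.12 -0.59] w 0.047 need [245.8  -1.9 149.2] yaw -0.35
```

View pics/g4.png

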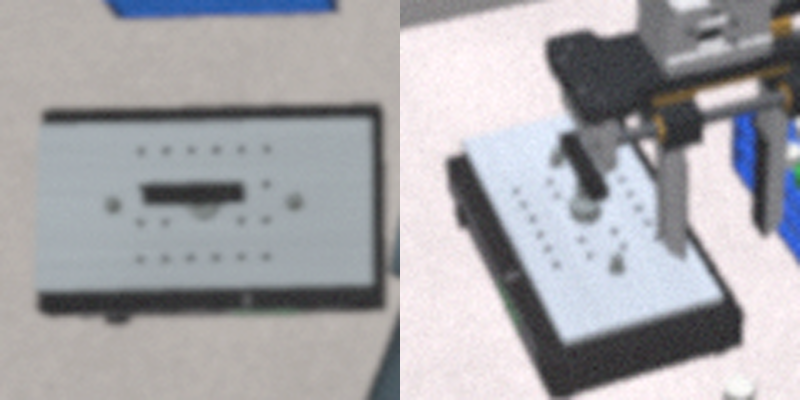

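Both pins fill their holes, at (113,205) and (294,202) in the top half, and the plate lies flat with the gripper clear. I'll let the arm settle and hand in.

```bash
python3 -m handwheel '[{"hand":0,"x":0,"y":0,"z":0,"yaw":0},{"hand":0,"x":0,"y":0,"z":0,"yaw":0},{"hand":0,"x":0,"y":0,"z":0,"yaw":0}]' && python3 -c "
from bench import order;print(order.close_job())"
```

```text
t: 12.9
position: [0.5749, -0.047, 0.2416]
tcp_rot: [2.203, 2.24, 0.0]
wrist_force: [-1.4, 0.2, 0.5]
gripper_width: 0.0472
grip_force: 0.0
the job is handed in; nothing more can be done
None
```

The guide plate is home on both pins, flat on the pin plate and released, with about 2.5 N of downward push read at the wrist just before letting go; the arm is clear, and the job was handed in at about 13 s (no verdict shown).

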